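# Snap the sample pots shut, smallest first

## Robot

A 6-joint arm with a two-finger parallel gripper is mounted at the origin on a cart in front of the work surface, level with it; the furniture and walls round the work are solid. World frame = base frame: x ahead of the robot, y to its left, z up, the work surface at z = 0. Lengths are in m, angles in degrees, forces in N, time in s.
With the tool pointing down it reaches from about 0.325 to 0.85 m from the base axis. Payload 15.5 kg.
Tool frame: the origin (TCP) lies midway between the tips of the shut fingers; the grasp point (between the pads) lies 19 mm behind it; z points along the fingers, y is the line along which they close (so a half turn about z gives the same grasp; the last joint's range is limited). The gripper opens to 91 mm and grips with 3 to 60 N. Pads are 32 mm wide; open, the fingers measure 118 mm over their backs; the gripper's body (76 mm by 178 mm) begins 60 mm behind the grasp point.
Start: joints at [-75.946, 28.281, 77.091, -0, 74.628, -5.472], TCP at [0.209, -0.589, 0.214] pointing down, gripper open.
Joint ranges: [-166.48, 166.48], [-47.26, 123.95], [12.59, 153.08], [-70.14, 250.14], [6.76, 159.57], [-176.63, 176.63]. Speed limits (degrees/s): [108.29, 108.29, 147.25, 172.46, 172.46, 172.46].

## Interface

Orientations are given as a 3x3 rotation matrix whose columns are the frame's x, y, z axes.
In Python, from bench import ctrl gives the robot as it stands. The module is installed in compiled form; this text tells all that it offers. Calls block until the motion is done:
- ctrl.goto(position, orientation): joint-space move of the TCP to a pose.
- ctrl.move_l(position, vel=0.15, ori=None, contact_N=None): straight line of the TCP; ori=None keeps the orientation; vel is the mean speed in m/s. With contact_N (N) it stops when the force on the tool has changed by that much, and returns True; else False.
- ctrl.movej(angles): joint-space move.
- ctrl.command_gripper(opening): opening from 0.0 (shut) to 1.0 (fully open); the grip force is fixed at half the most; returns when the fingers have stopped.
- ctrl.sleep(seconds).
- ctrl.ik(position, orientation): joint angles nearest the present ones, or None.
- ctrl.read_camera(name): name is "scene" or "top" or "wrist"; returns the picture (480x640x3 uint8, blue, green, red); there is no depth.
- ctrl.camera_params(name): a dict with "fx", "fy", "cx", "cy" (pixels), "pose" (4x4, takes a point from camera to world coordinates); the wrist camera has in their place "T_tool_cam" (4x4, takes a point from camera to tool coordinates, whose origin is the TCP and whose axes are the flange's). Camera axes: x right, y up, looking along -z (the intrinsics and any distortion apply to the point x, -y, -z); pixel columns grow to the right and rows downward; lengths in m; the calibration is good to about 2 mm. A picture is of the moment at which its call begins: read the wrist's pose just before it. camera_params takes no time and is no camera call.
A pose or a line that the arm cannot do raises ctrl.MotionError and nothing moves.
- ctrl.sign_off(): hands the job in; it is judged then, once.
Readings, each from a call of its own:
- ctrl.current_t(): time.
- ctrl.current_q(): joint angles.
- ctrl.current_dq(): joint speeds.
- ctrl.current_effort(): joint torques, N m.
- ctrl.current_tool_pos(): TCP position.
- ctrl.current_eef_rot(): TCP orientation.
- ctrl.current_contact_force(): force on the tool from outside, world axes, zero at the start.
- ctrl.current_wrist_torque(): the same for the moment, N m.
- ctrl.current_grip_width(): opening from 0.0 (shut) to 1.0 (fully open).
- ctrl.current_grasp_force(): force on a finger pad.
Only numpy, scipy, OpenCV 4.12 (cv2) and the standard library are available. Lean on these libraries where they do the work, as an engineer would, in place of code of your own. Each camera call takes 0.05 s, during which the arm holds its last target. There are 200 camera calls.

## Task

Close the three round sample pots by pressing each raised grey snap cap lightly straight down, with the fingertips, until it is fully home: the smallest pot first because it dries out soonest, then the middle one, then the largest. The square pot is still to be filled, so leave its cap raised. Press gently, do not pick up, tip or shift any pot, and leave the other things on the bench undisturbed.

Things in the scene. Friction and masses are not known exactly. Their poses are not given: they have to be found in the camera images.
- pot_little: loose little round sample pot, 36 mm in diameter: white plastic body with a blank paper label, 42 mm high to its shoulder, with a grey snap cap (12 mm thick, about 1 mm wider than the body all round, small thumb tab on one side). Origin: centre of the underside, z up. Stands upright on the worktop (z = 0). Cannot be parted from its cap
- cap_little (a joint): travel of that cap downwards, in m: 0 = raised 7 mm clear of the shoulder (dome top 66 mm above the worktop), 0.007 = fully home against the shoulder (dome top 59 mm above the worktop). Starts at 0 to 0.0015. Sliding it takes about 3 N; it stays where it is left and stops hard at 0.007
- cap_little_top (a point): centre of the flat top of that cap's springy round centre dome, where to press; goes down with dome and cap. The dome is 28 mm in diameter and stands 5 mm proud of the cap; it gives about 1 mm for every 3 N and springs back, bottoming flush with the cap after 5 mm (15 N). Pressing it carries the cap down
- pot_middle: loose middle round sample pot, 48 mm in diameter: white plastic body with a blank paper label, 58 mm high to its shoulder, with a grey snap cap (12 mm thick, about 1 mm wider than the body all round, small thumb tab on one side). Origin: centre of the underside, z up. Stands upright on the worktop (z = 0). Cannot be parted from its cap
- cap_middle (a joint): travel of that cap downwards, in m: 0 = raised 7 mm clear of the shoulder (dome top 82 mm above the worktop), 0.007 = fully home against the shoulder (dome top 75 mm above the worktop). Starts at 0 to 0.0015. Sliding it takes about 3 N; it stays where it is left and stops hard at 0.007
- cap_middle_top (a point): centre of the flat top of that cap's springy round centre dome, where to press; goes down with dome and cap. The dome is 40 mm in diameter and stands 5 mm proud of the cap; it gives about 1 mm for every 3 N and springs back, bottoming flush with the cap after 5 mm (15 N). Pressing it carries the cap down
- pot_large: loose large round sample pot, 62 mm in diameter: white plastic body with a blank paper label, 76 mm high to its shoulder, with a grey snap cap (12 mm thick, about 1 mm wider than the body all round, small thumb tab on one side). Origin: centre of the underside, z up. Stands upright on the worktop (z = 0). Cannot be parted from its cap
- cap_large (a joint): travel of that cap downwards, in m: 0 = raised 7 mm clear of the shoulder (dome top 100 mm above the worktop), 0.007 = fully home against the shoulder (dome top 93 mm above the worktop). Starts at 0 to 0.0015. Sliding it takes about 3 N; it stays where it is left and stops hard at 0.007
- cap_large_top (a point): centre of the flat top of that cap's springy round centre dome, where to press; goes down with dome and cap. The dome is 54 mm in diameter and stands 5 mm proud of the cap; it gives about 1 mm for every 3 N and springs back, bottoming flush with the cap after 5 mm (15 N). Pressing it carries the cap down
- pot_square: loose square sample pot, 48 x 48 mm in plan: white plastic body with a blank paper label, 58 mm high to its shoulder, with a grey snap cap (12 mm thick, about 1 mm wider than the body all round, small thumb tab on one side). Origin: centre of the underside, z up. Stands upright on the worktop (z = 0). Cannot be parted from its cap
- cap_square (a joint): travel of that cap downwards, in m: 0 = raised 7 mm clear of the shoulder (dome top 82 mm above the worktop), 0.007 = fully home against the shoulder (dome top 75 mm above the worktop). Starts at 0 to 0.0015. Sliding it takes about 3 N; it stays where it is left and stops hard at 0.007
- cap_square_top (a point): centre of the flat top of that cap's springy round centre dome, where to press; goes down with dome and cap. The dome is 38 mm in diameter and stands 5 mm proud of the cap; it gives about 1 mm for every 3 N and springs back, bottoming flush with the cap after 5 mm (15 N). Pressing it carries the cap down
- dropper_bottle: bystander: brown dropper bottle with a black rubber top, 28 mm in diameter, 94 mm high, standing loose; origin at the centre of the underside
- tape_roll: bystander: roll of masking tape lying flat, 81 mm in diameter, 19 mm high, loose; origin at the centre of the underside
- cassette_e: bystander: white slotted tissue cassette, 36 x 45 x 7 mm, lying loose; origin at the centre of the underside

How it is judged:
By the outcome, as a careful person would: the job done as asked, in the order asked, and still so for the second after the job is handed in, with the robot touching nothing.
It also fails if it takes over 35 s, if anything falls off the work surface, if the arm or the gripper's body presses on something with over 40 N, if the wrist force passes 120 N, or if a joint passes its speed limit or range.

## Working session

There is one attempt and no reset: what is moved stays moved. The work goes in short steps, each a Python script; the robot and the scene stay as the last script left them, time stands still between calls to the robot, and variables do not carry over. Pictures are saved under pics/ and viewed, at most 10 in all, crops included, and the job is handed in when it is done.

```bash
mkdir -p pics; python3 - <<'E'
from bench import ctrl
import cv2
for n in("scene","top"):
    cv2.imwrite(f"pics/{n}0.png",ctrl.read_camera(n))
    p=ctrl.camera_params(n);print(n,p)
print(ctrl.camera_params("wrist"),ctrl.current_t())
E
```

```text
scene {'fx': 583.5753646189014, 'fy': 583.5753646189014, 'cx': 323.7783889383934, 'cy': 246.50128126521625, 'pose': array([[-0.87184944,  0.42697851, -0.23993313,  0.22950486],
       [-0.48977241, -0.76130299,  0.42490086,  0.42175442],
       [-0.00123827,  0.48796221,  0.87286388,  1.07777429],
       [ 0.        ,  0.        ,  0.        ,  1.        ]])}
top {'fx': 572.5849242996596, 'fy': 572.5849242996596, 'cx': 323.31363796365616, 'cy': 231.80245467607762, 'pose': array([[ 0.0212495 ,  0.99296664, -0.11647195,  0.36313858],
       [-0.99944518,  0.01810929, -0.02795343, -0.06695092],
       [-0.0256476 ,  0.11700133,  0.99280053,  1.25039526],
       [ 0.        ,  0.        ,  0.        ,  1.        ]])}
{'fx': 335.119832187725, 'fy': 335.119832187725, 'cx': 315.9565795703923, 'cy': 241.99343696742957, 'T_tool_cam': array([[-1.89090887e-05,  9.68157882e-01,  2.50340397e-01,
         7.02519866e-02],
       [ 9.99999994e-01, -8.36784559e-06,  1.07895029e-04,
         5.18788976e-04],
       [ 1.06554232e-04,  2.50340398e-01, -9.68157877e-01,
        -1.70752409e-01],
       [ 0.00000000e+00,  0.00000000e+00,  0.00000000e+00,
         1.00000000e+00]])} 0.1
```

View pics/top0.png

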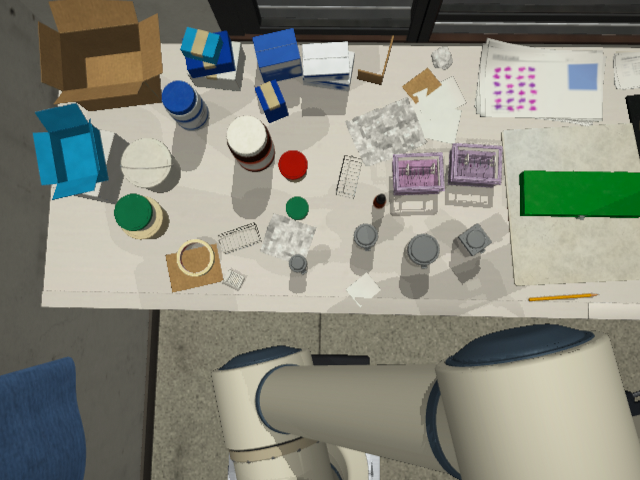

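View pics/scene0.png

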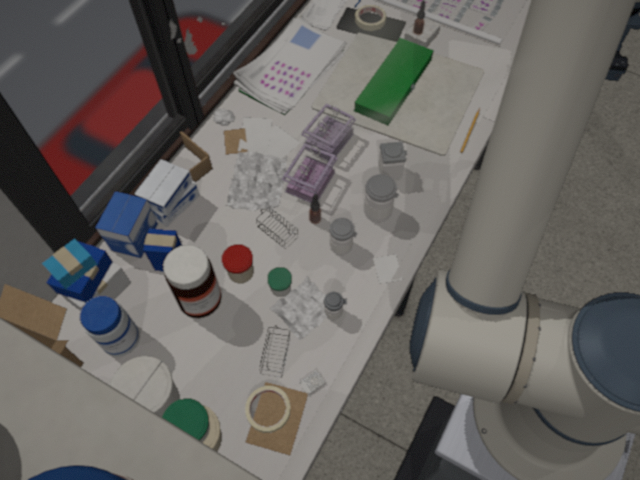

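The top view shows the little pot at (298,263), middle (365,236), large (423,249), square (474,240) and dropper (379,201). In the scene view they are at about (335,303), (342,235), (380,195), (392,155) and (315,210). I'll zoom in on both.

```bash
python3 - <<'E'
import cv2,numpy as np
a=cv2.imread("pics/top0.png")[185:285,275:495]; b=cv2.imread("pics/scene0.png")[130:330,300:420]
a=cv2.resize(a,None,fx=3.6,fy=3.6,interpolation=cv2.INTER_CUBIC)
cv2.imwrite("pics/ta.png",a)
cv2.imwrite("pics/sb.png",cv2.resize(b,None,fx=3,fy=3,interpolation=cv2.INTER_CUBIC))
T=cv2.imread("pics/top0.png");S=cv2.imread("pics/scene0.png")
for im,pts in((T,[(298,263),(365,236),(423,249),(474,240),(330,285)]),(S,[(333,300),(342,229),(380,187),(392,150)])):
    print([im[v,u].tolist() for u,v in pts])
E
```

```text
[[117, 120, 118], [125, 130, 126], [118, 121, 118], [122, 126, 123], [192, 206, 211]]
[[93, 93, 92], [102, 105, 105], [100, 101, 102], [96, 97, 96]]
```

View pics/ta.png

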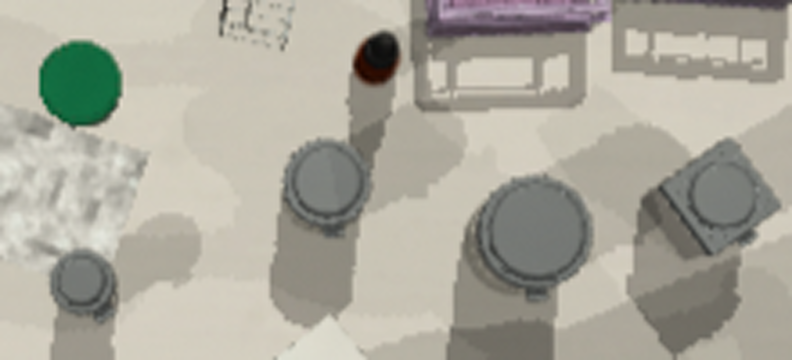

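View pics/sb.png

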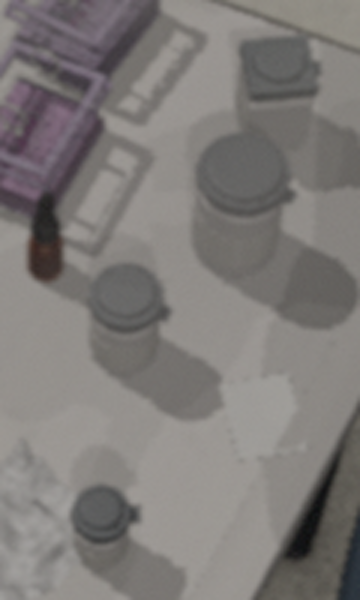

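Dome centres in the top view are little (297.8,262.5), middle (366.1,234.4), large (425,248.3) and square (476.1,238.6). In the scene view they are little (334,299.3), middle (342.7,226.7), large (381.3,185.3) and square (393,151.5). All four caps are raised, and the thumb tabs are visible.

```bash
cat > h.py <<'E'
import numpy as np,cv2
from bench import ctrl
F=np.diag([1.,-1,-1])
def ray(p,pose,uv):
    d=np.array([(uv[0]-p["cx"])/p["fx"],-(uv[1]-p["cy"])/p["fy"],-1.])
    d=pose[:3,:3]@d; return pose[:3,3],d/np.linalg.norm(d)
def tri(rays):
    A=sum(np.eye(3)-np.outer(d,d) for o,d in rays); b=sum((np.eye(3)-np.outer(d,d))@o for o,d in rays)
    x=np.linalg.solve(A,b); return x,[np.linalg.norm(np.cross(x-o,d)) for o,d in rays]
def onz(r,z): o,d=r; return o+d*(z-o[2])/d[2]
E
python3 - <<'E'
from h import *
np.set_printoptions(precision=4,suppress=True)
t=ctrl.camera_params("top");s=ctrl.camera_params("scene")
for n,a,b,z in(("L",(297.8,262.5),(334,299.3),.066),("M",(366.1,234.4),(342.7,226.7),.082),("G",(425,248.3),(381.3,185.3),.1),("S",(476.1,238.6),(393,151.5),.082)):
    r=[ray(t,t["pose"],a),ray(s,s["pose"],b)]
    print(n,*tri(r),onz(r[0],z),onz(r[1],z))
print(onz(ray(t,t["pose"],(380.5,199)),.09))
print(ctrl.current_eef_rot(),ctrl.current_contact_force())
E
```

```text
L [0.4365 0.018  0.0617] [np.float64(0.0008812797898564392), np.float64(0.0008812797898564532)] [0.4371 0.0179 0.066 ] [0.4348 0.0195 0.066 ]
M [ 0.4952 -0.1226  0.078 ] [np.float64(0.0017378007299930743), np.float64(0.001737800729993214)] [ 0.4964 -0.1219  0.082 ] [ 0.4925 -0.1208  0.082 ]
G [ 0.4684 -0.2407  0.0931] [np.float64(0.0007410988213268029), np.float64(0.0007410988213266697)] [ 0.4685 -0.2395  0.1   ] [ 0.466  -0.2362  0.1   ]
S [ 0.4923 -0.3491  0.0695] [np.float64(0.0010593569352132998), np.float64(0.0010593569352133347)] [ 0.4919 -0.3459  0.082 ] [ 0.488  -0.3398  0.082 ]
[ 0.5691 -0.1501  0.09  ]
[[ 0.9425  0.3342 -0.0003]
 [ 0.3342 -0.9425  0.001 ]
 [ 0.0001 -0.001  -1.    ]] [-0.1501  0.3962  0.0915]
```

```bash
python3 - <<'E'
from h import *
np.set_printoptions(precision=4,suppress=True)
w=ctrl.camera_params("wrist")
ctrl.command_gripper(0.0)
ims=[]
def tool():
    T=np.eye(4);T[:3,:3]=ctrl.current_eef_rot();T[:3,3]=ctrl.current_tool_pos();return T
for k,p in enumerate([(.465,-.18,.2),(.435,.018,.16)]):
    ctrl.goto(p,F); ctrl.sleep(.3)
    T=tool(); im=ctrl.read_camera("wrist"); ims.append(im)
    cv2.imwrite(f"pics/w{k}.png",im); np.save(f"w{k}.npy",T@w["T_tool_cam"]); print(T[:3,3])
cv2.imwrite("pics/w01.png",np.vstack([cv2.resize(i,None,fx=.62,fy=.62,interpolation=cv2.INTER_AREA) for i in ims]))
print(ctrl.current_t())
E
```

```text
[ 0.4649 -0.1804  0.2   ]
[0.4354 0.0172 0.1601]
4.7583
```

View pics/w01.png

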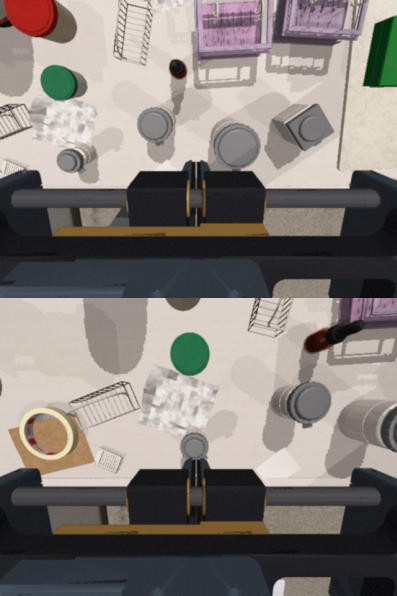

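Both wrist views show the pots clearly. In w0 at full resolution, little is near (110,255), middle (250,200) and large (382,235). In w1, little is near (313,240), partly above the fingertips. Next I'll zoom in on each one.

```bash
python3 - <<'E'
from h import *
a=cv2.imread("pics/w0.png");b=cv2.imread("pics/w1.png")
c=lambda im,u,v:cv2.resize(im[v-45:v+45,u-45:u+45],None,fx=3.3,fy=3.3,interpolation=cv2.INTER_CUBIC)[:290]
cv2.imwrite("pics/wz.png",np.vstack([np.hstack([c(a,113,253),c(a,250,200)]),np.hstack([c(a,382,235),c(b,313,235)])]))
E
```

```text
(no output)
```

View pics/wz.png

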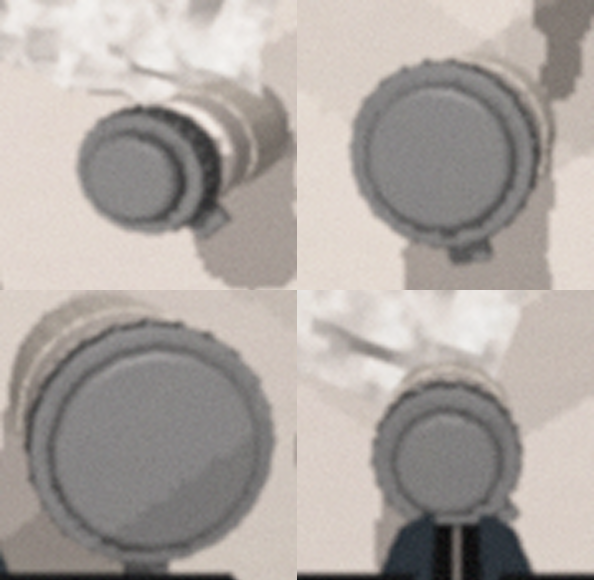

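Tile centres converted to full-resolution pixels: w0 little (107.7,261.6), middle (247.7,202.6), large (384,237.9); w1 little (313.5,242.4).

```bash
python3 - <<'E'
from h import *
np.set_printoptions(precision=4,suppress=True)
t=ctrl.camera_params("top");s=ctrl.camera_params("scene");w=ctrl.camera_params("wrist")
A=np.load("w0.npy");B=np.load("w1.npy")
for n,a,b,W,z in(("L",(297.8,262.5),(334,299.3),[(A,107.7,261.6),(B,313.5,242.4)],.066),("M",(366.1,234.4),(342.7,226.7),[(A,247.7,202.6)],.082),("G",(425,248.3),(381.3,185.3),[(A,384,237.9)],.1)):
    wr=[ray(w,P,(u,v)) for P,u,v in W]
    r=[ray(t,t["pose"],a),ray(s,s["pose"],b)]+wr
    print(n,*tri(r),"wrist at z",[onz(q,z) for q in wr])
E
```

```text
L [0.4363 0.0186 0.0639] [np.float64(0.001021034232857556), np.float64(0.0011216376896939653), np.float64(0.0005137158366618), np.float64(0.00015568601951749272)] wrist at z [array([0.4372, 0.0178, 0.066 ]), array([0.4368, 0.0187, 0.066 ])]
M [ 0.4951 -0.1219  0.0794] [np.float64(0.001630433005899695), np.float64(0.0019461143013645508), np.float64(0.0005868446371384289)] wrist at z [array([ 0.4957, -0.1219,  0.082 ])]
G [ 0.4678 -0.2393  0.0954] [np.float64(0.0013215971875030785), np.float64(0.0007117288494377789), np.float64(0.0009435556022945736)] wrist at z [array([ 0.4687, -0.2375,  0.1   ])]
```

```bash
cat >> h.py <<'E'
def press(x,y,top,N=7):
    ctrl.move_l((x,y,top+.007),vel=.08); ctrl.sleep(.2)
    f0=ctrl.current_contact_force()
    hit=ctrl.move_l((x,y,top-.007-.0045),vel=.01,contact_N=N)
    f=ctrl.current_contact_force();p=ctrl.current_tool_pos()
    print("hit",hit,"f",np.round(f-f0,2),"tcp",np.round(p,4),"home dome z",top-.007,"squash mm",round((top-.007-p[2])*1e3,2))
    return hit,p
def up(x,y,z): ctrl.move_l((x,y,z),vel=.08)
E
python3 - <<'E'
from h import *
ctrl.move_l((.4368,.0184,.1),vel=.1)
press(.4368,.0184,.066)
print(ctrl.current_t())
E
```

```text
hit True f [ 0.13 -0.38  7.78] tcp [0.4368 0.0184 0.0565] home dome z 0.059000000000000004 squash mm 2.48
7.6583
```

The squash of 2.5 mm at 7.8 N matches the dome's stiffness with the cap home. I'll lift, check it in the top view, and press the middle one.

```bash
python3 - <<'E'
from h import *
up(.4368,.0184,.135)
ctrl.move_l((.4957,-.1219,.135),vel=.12)
cv2.imwrite("pics/t1.png",ctrl.read_camera("scene"))
press(.4957,-.1219,.082)
up(.4957,-.1219,.135)
ctrl.move_l((.4686,-.2388,.135),vel=.12)
press(.4686,-.2388,.1)
up(.4686,-.2388,.135)
ctrl.goto((.40,-.10,.26),F); ctrl.sleep(.3)
print(ctrl.current_t(),ctrl.current_contact_force())
a=ctrl.read_camera("scene");b=cv2.imread("pics/scene0.png")
cv2.imwrite("pics/s2.png",a);cv2.imwrite("pics/t2.png",ctrl.read_camera("top"));cv2.imwrite("pics/w2.png",ctrl.read_camera("wrist"))
c=lambda i:cv2.resize(i[130:330,300:420],None,fx=3,fy=3,interpolation=cv2.INTER_CUBIC)
cv2.imwrite("pics/cmp.png",np.hstack([c(b),c(a)]))
E
```

```text
hit True f [-0.39  0.23  6.69] tcp [ 0.4957 -0.1219  0.0726] home dome z 0.075 squash mm 2.43
hit True f [-1.54  0.78  7.07] tcp [ 0.4687 -0.2388  0.0906] home dome z 0.093 squash mm 2.41
18.725 [-0.79445276 -0.00222281  0.33213773]
```

View pics/cmp.png

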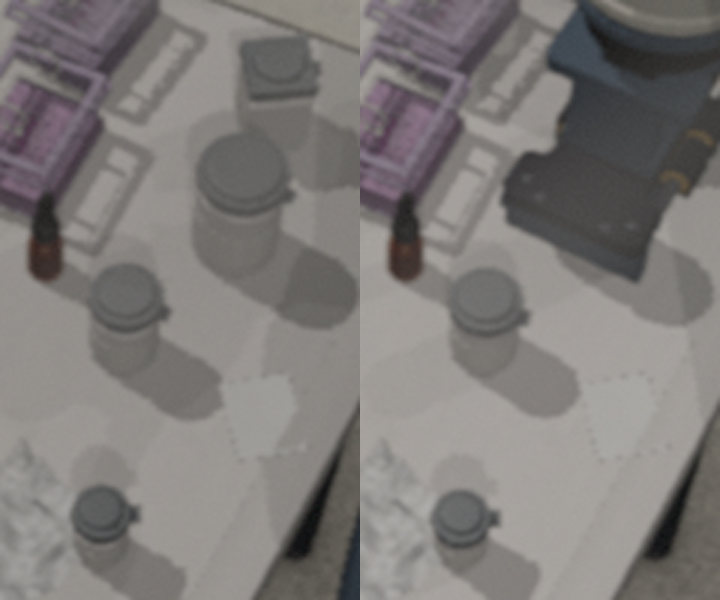

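In the scene crop the little cap (102→about 461-360, 508→513) and the middle cap (290→296) have come down, and both pots are where they were. The arm hides the large and square pots, so I'll check those in the wrist view.

View pics/w2.png

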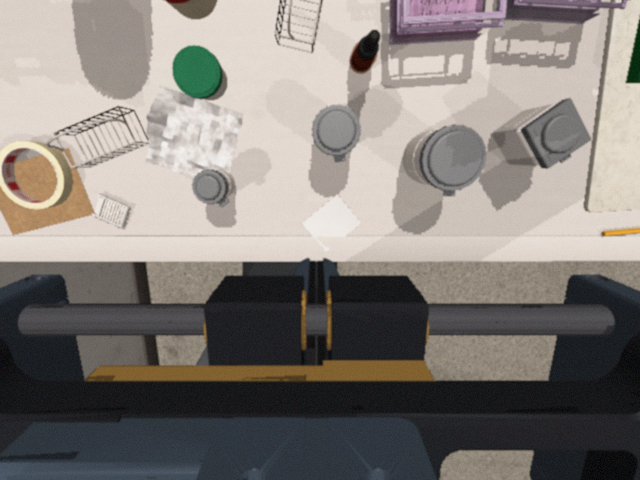

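The wrist view shows all four pots upright: little (210,187), middle (336,130), large (452,157) and square (557,132). The dropper, tape and cassette are undisturbed, and the gripper is clear of everything.

```bash
python3 -c "
from bench import ctrl
print(ctrl.sign_off())"
```

```text
the job is handed in; nothing more can be done
None
```

I pressed the three round caps home in order (little, middle, large) at about 7–8 N each, left the square pot's cap raised, and handed the job in after about 19 s.

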